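# Lock the cup rack onto the shaker

### The arm

A 7-joint arm with a two-finger parallel gripper is mounted at the origin on a cart in front of the work surface, level with it; the furniture and walls round the work are solid. World frame = base frame: x ahead of the robot, y to its left, z up, the work surface at z = 0. Lengths are in m, angles in rad, forces in N, time in s.
With the tool pointing down it reaches from about 0.4 to 0.85 m from the base axis. Payload 4.5 kg.
Tool frame: the origin (TCP) lies midway between the tips of the shut fingers; the grasp point (between the pads) lies 19 mm behind it; z points along the fingers, y is the line along which they close (so a half turn about z gives the same grasp; the last joint's range is limited). The gripper opens to 88 mm and grips with 3 to 60 N. Pads are 18 mm wide; open, the fingers measure 123 mm over their backs; the gripper's body (75 mm by 187 mm) begins 45 mm behind the grasp point.
Start: joints at [-1.123, 0.689, -0.195, 1.565, 0.157, 0.902, -0.215], TCP at [0.251, 0.572, 0.239] pointing down, gripper open.
Joint ranges: [-3.01, 3.01], [-0.46, 2.08], [-1.47, 1.51], [0.13, 2.56], [-1, 4.14], [0.04, 2.09], [-2.66, 2.66]. Speed limits (rad/s): [2.57, 2.57, 3.14, 3.14, 3.14, 3.14, 3.14].

### API

Orientations are given as a unit quaternion [x, y, z, w].
In Python, from plant import * gives the robot as it stands.
- The arm moves only by the tool send_rows, never from a script. Its argument "targets" is a list of rows, each a list of 2 entries, a list of its own where there are three numbers: the shift along the tool's x, y, z in units of 0.3 m (1.0 is 0.3 m), then the turn, a rotation vector about the tool's x, y, z in units of pi rad (1.0 is pi rad). A call has 1 to 12 rows; each row is the pose to reach, as a shift and turn from the pose commanded when the call began, along the tool's axes at that moment, turning the shorter way round; what a row does not reach only later rows make up. A row lasts 1/8 s, in which the tool goes at most 62.5 mm and 10.7 degrees, less where a joint would pass 70% of its speed; a pose out of reach is approached as far as the arm can. A call with a number of a shift or a turn outside -1 to 1 is refused whole. A call with a gripper value outside its range is refused whole. "fingers" is the opening, from 0 (shut) to 1 (fully open), set as the call begins (left out, the last holds). The fingers move at their own pace and stop on an object; "newtons" is the grip in N (left out, the last holds). Time passes only in rows, so rows that repeat a pose let the fingers close. It gives the time, the measured TCP pose, the force, the opening and the grip force at its end, in the units of the state.
- get_state(): the state, without advancing time (a new reading comes with each control period).
- snapshot(name): name is "scene" or "top" or "wrist"; returns a dict with "img" (420x560x3 uint8, blue, green, red), "fx", "fy", "cx", "cy" (pixels), "cam_to_world" (4x4, takes a point from camera to world coordinates); the wrist camera has in their place "T_tool_cam" (4x4, takes a point from camera to tool coordinates, whose origin is the TCP and whose axes are the flange's). Camera axes: x right, y down, z forward; pixel columns grow to the right and rows downward; lengths in m; the calibration is good to about 2 mm. A picture is of the moment at which its call begins: read the wrist's pose just before it. There is no depth.
- finish_job(): hands the job in; it is judged then, once.
The state is a dict: "clock": time; "q": joint angles; "qd": joint speeds; "joint_torque": joint torques, N m; "tool_pos": TCP position; "eef_rot": TCP orientation; "contact_force": force on the tool from outside, world axes, zero at the start; "moment": the same for the moment, N m; "opening": opening from 0.0 (shut) to 1.0 (fully open); "finger_force": force on a finger pad.
Only numpy, scipy, OpenCV 4.12 (cv2) and the standard library are available. Lean on these libraries where they do the work, as an engineer would, in place of code of your own. Each camera call takes 0.05 s, during which the arm holds its last target. There are 200 camera calls.

### The job

Lock the cup rack onto the shaker: push the loose locking bar, rounded end first, through all three eyes in turn until the cross-plate on its tail is fully home against the first eye. Keep the bar sliding on the deck rather than lifting it, and do not knock or shove the two small bottles beside it.

Things in the scene. Friction and masses are not known exactly. Their poses are not given: they have to be found in the camera images.
- shaker: Low shaker, fixed: white housing, flat black rubber deck 190 (x) x 380 (y) mm, 45 mm above the origin (centre of the underside). x away from the robot, y left along its long side, z up; yaw up to 0.25 rad. Left half of the deck open; right half has a white rack with two cups (x -5 to 83, y -171 to 5, 45 mm high) and before it three eyes in a row along y at x = -40, y = -15, -65, -115 mm.
- eye1 (a point): Centre of the first (left) eye's window at deck level, shaker axes; a steel wire staple. All eyes: window 24 mm wide (x), 24 mm high from the deck, 12 mm thick along y, legs 12 mm wide with rounded faces, 36 mm high overall. The bar enters here, travelling along -y; the entry face lies 6 mm to +y.
- eye2 (a point): Same for the middle eye (white plastic, part of the rack), 50 mm further along -y.
- eye3 (a point): Same for the last eye (steel staple), 100 mm from the first along -y. When home, the bar's tip stands about 24 mm beyond this point.
- bar: Loose steel bar on the open half of the deck, nose to the first eye, 10 to 40 mm short of it, up to 22 mm off the row, up to 0.22 rad askew; 0.17 to 0.33 kg, slides with plain friction. Shank 16 wide (x) x 16 high mm, y -65 (round nose) to 65; then a cross-plate 44 wide, 26 high, y 65 to 73, too wide for the eyes. Origin: underside, middle of the shank; z up.
- bar_tip (a point): Underside of the bar at the end of its rounded nose, axes as the bar.
- bar_shoulder (a point): Underside of the bar at the front face of the cross-plate, which meets the first eye's entry face when home.
- dropper_bottle: Loose dropper bottle, 39 mm across, 108 mm tall, standing on the bench left of the shaker. Origin: centre of its underside.
- stain_bottle: Loose dropper bottle, 39 mm across, 116 mm tall, standing on the bench right of the shaker. Origin: centre of its underside.
Things that resemble listed ones, but are neither listed nor needed, are in the scene too. Of the things like the bar, leave any that is orange; of the rest the larger one is meant.

How it is judged:
By the outcome, as a careful person would: the job done as asked, in the order asked, and still so for the second after the job is handed in, with the robot touching nothing.
It also fails if it takes over 61 s, if anything falls off the work surface, if the arm or the gripper's body presses on something with over 40 N, if the wrist force passes 120 N, or if a joint passes its speed limit or range.

## Working session

There is one attempt and no reset: what is moved stays moved. The work goes in short steps, Python scripts to look and compute and a tool call to move; the robot and the scene stay as the last step left them, time stands still between calls to the robot, and variables do not carry over. Pictures are saved under pics/ and viewed, at most 10 in all, crops included, and the job is handed in when it is done.

Besides the shell and the picture viewer there is one more tool, called after "Call:" as name([rows], argument=value, ...), one row to a line, values as JSON. send_rows: Moves the arm, as the interface text tells. Its arguments: {"type":"object","properties":{"targets":{"type":"array"},"fingers":{"type":"number"},"newtons":{"type":"number"}},"required":["targets"]}

```bash
mkdir -p pics; ls
cat > h.py <<'E'
import numpy as np, cv2
from plant import *
from scipy.spatial.transform import Rotation as R
E
python3 - <<'E'
from h import *
s=get_state();print(s)
for n in("scene","top"):
    d=snapshot(n);cv2.imwrite(f"pics/{n}1.png",d["img"]);print(n,d["fx"],d["fy"],d["cx"],d["cy"]);print(np.round(d["cam_to_world"],4).tolist())
    np.savez(f"{n}1.npz",**d)
E
```

```text
pics
{'clock': 0.0, 'q': array([-1.12315586,  0.69000193, -0.19450321,  1.56636789,  0.15734337,
        0.90249981, -0.21511189]), 'qd': array([-0.00112671, -0.00178955, -0.00056282, -0.00045506, -0.00017782,
       -0.00048649, -0.00011042]), 'joint_torque': array([ 9.32398543e-04, -5.27559006e+01, -1.26649417e+00, -1.53425074e+01,
       -5.26862650e-02,  6.77606411e-03,  1.68853890e-04]), 'tool_pos': array([0.25113185, 0.57161967, 0.23789222]), 'eef_rot': array([ 2.05400700e-01,  9.78677509e-01, -9.34614956e-04, -1.06063248e-04]), 'contact_force': array([ 0.26439693, -0.59006387,  0.10520261]), 'moment': array([-0.0131552 , -0.01284778, -0.01419751]), 'finger_force': 0.0, 'opening': 1.0025811309580235}
scene 480.51590148102457 480.51590148102457 278.6685793757116 202.4890717338631
[[-0.5552, -0.3959, 0.7315, -0.5429], [-0.8317, 0.2606, -0.4902, 0.757], [0.0035, -0.8806, -0.4739, 0.7781], [0.0, 0.0, 0.0, 1.0]]
top 489.225714740589 489.225714740589 274.4327730041547 213.44365083740524
[[-0.0126, -0.9882, 0.1524, 0.2842], [-0.9999, 0.0124, -0.0024, 0.0448], [0.0005, -0.1524, -0.9883, 1.7295], [0.0, 0.0, 0.0, 1.0]]
```

View pics/scene1.png

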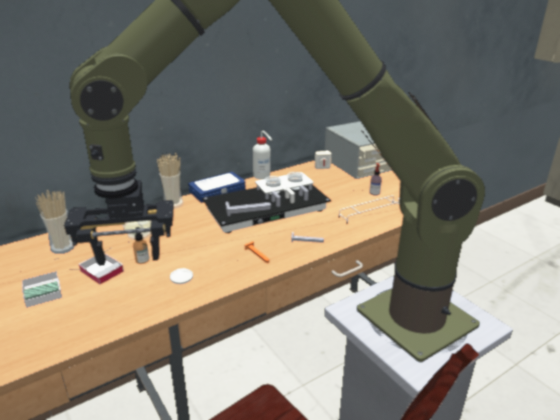

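View pics/top1.png

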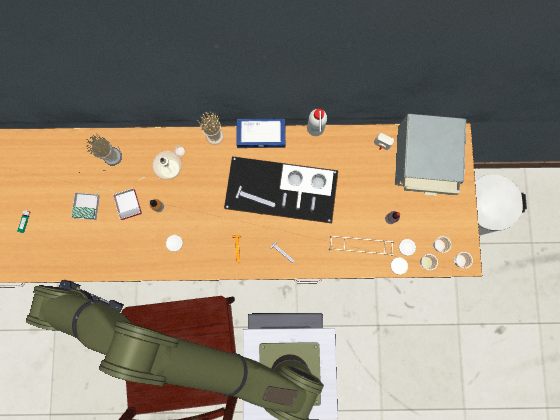

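The scene view shows the black deck at about (205–328, 180–228), with the bar on its left half. In the top view the deck spans (225–338, 157–222). The bar runs from its plate at (239,192) to its nose at (275,206), and the eyes are at about (284,200), (298,201) and (313,203). The decoys on the bench are one orange and one small grey. Next I'll get coarse positions and plan a look from the wrist camera.

```bash
cat >> h.py <<'E'
def ray(d,uv,T):
    v=np.array([(uv[0]-d["cx"])/d["fx"],(uv[1]-d["cy"])/d["fy"],1.]);return T[:3,3],T[:3,:3]@v
def onplane(d,uv,z,T=None):
    o,v=ray(d,uv,d["cam_to_world"] if T is None else T);return o+v*(z-o[2])/v[2]
def tri(a,b):
    A=[];y=[]
    for o,v in(a,b):
        v=v/np.linalg.norm(v);P=np.eye(3)-np.outer(v,v);A.append(P);y.append(P@o)
    return np.linalg.lstsq(np.vstack(A),np.hstack(y),rcond=None)[0]
def toolT(s):
    T=np.eye(4);T[:3,:3]=R.from_quat(s["eef_rot"]).as_matrix();T[:3,3]=s["tool_pos"];return T
def rel(s,p,q=None):
    """shift,turn in move units from pose s to world p, rotation q"""
    r=R.from_quat(s["eef_rot"]);t=r.inv().apply(np.array(p)-s["tool_pos"])/.3
    return np.round(t,4),np.round((r.inv()*(q if q is not None else r)).as_rotvec()/np.pi,4)
E
python3 - <<'E'
from h import *
d=dict(np.load("top1.npz"))
for n,uv,z in[("TL",(232,157),.045),("BL",(225,207),.045),("BR",(332,222),.045),("TR",(338,171),.045),("plate",(239,192),.06),("nose",(275,206),.05),("eye1",(284,200),.08),("eye3",(313,203),.08),("drop",(155,205),.1),("stain",(393,217),.1)]:
    print(n,onplane(d,uv,z).round(3))
s=get_state()
T=snapshot("wrist");np.savez("w0.npz",**T);print(T["fx"],T["cx"],T["cy"],T["T_tool_cam"].round(3).tolist())
print(toolT(s).round(3))
E
```

```text
TL [0.748 0.189 0.045]
BL [0.569 0.213 0.045]
BR [ 0.511 -0.159  0.045]
TR [ 0.693 -0.186  0.045]
plate [0.619 0.163 0.06 ]
nose [0.569 0.038 0.05 ]
eye1 [0.585 0.007 0.08 ]
eye3 [ 0.573 -0.092  0.08 ]
drop [0.569 0.444 0.1  ]
stain [ 0.518 -0.358  0.1  ]
323.54515684481487 281.46683365505066 205.46639567717716 [[-0.0, -0.948, -0.32, 0.083], [1.0, -0.0, -0.0, -0.001], [0.0, -0.32, 0.948, -0.145], [0.0, 0.0, 0.0, 1.0]]
[[-0.916  0.402 -0.001  0.251]
 [ 0.402  0.916 -0.002  0.572]
 [-0.    -0.002 -1.     0.238]
 [ 0.     0.     0.     1.   ]]
```

```bash
cat >> h.py <<'E'
def down(yaw):  # tool z down, tool y along (cos yaw, sin yaw)
    y=np.array([np.cos(yaw),np.sin(yaw),0]);z=np.array([0,0,-1.]);return R.from_matrix(np.stack([np.cross(y,z),y,z],1))
E
python3 - <<'E'
from h import *
s=get_state();print(rel(s,[.60,.10,.24],down(-.146)))
E
```

```text
(array([-1.697 , -0.9726, -0.0048]), array([-3.000e-04,  3.000e-04,  4.148e-01]))
```

Call:
send_rows([
  [[-0.85,-0.486,0],[0,0,0]],
  [[-0.85,-0.486,0],[0,0,0]],
  [[-0.85,-0.486,0],[0,0,0]],
  [[-0.85,-0.486,0],[0,0,0]],
  [[-0.85,-0.486,0],[0,0,0]],
  [[-0.85,-0.486,0],[0,0,0]],
])

```text
clock: 0.9
tool_pos: [0.429, 0.3318, 0.2384]
eef_rot: [0.209, 0.978, -0.001, 0.001]
contact_force: [-0.5, 0.6, -0.0]
opening: 1.002
finger_force: 0.0
```

Call:
send_rows([
  [[-0.847,-0.487,0],[0,0,0.415]],
  [[-0.847,-0.487,0],[0,0,0.415]],
  [[-0.847,-0.487,0],[0,0,0.415]],
  [[-0.847,-0.487,0],[0,0,0.415]],
  [[-0.847,-0.487,0],[0,0,0.415]],
  [[-0.847,-0.487,0],[0,0,0.415]],
  [[-0.847,-0.487,0],[0,0,0.415]],
  [[-0.847,-0.487,0],[0,0,0.415]],
  [[-0.847,-0.487,0],[0,0,0.415]],
  [[-0.847,-0.487,0],[0,0,0.415]],
])

```text
clock: 2.15
tool_pos: [0.5999, 0.1008, 0.2387]
eef_rot: [0.756, 0.654, 0.0, -0.0]
contact_force: [0.4, 0.7, -0.4]
opening: 0.997
finger_force: 0.0
```

```bash
cat >> h.py <<'E'
def wshot(n):
    s=get_state();d=snapshot("wrist");T=toolT(s)@d["T_tool_cam"];np.savez(n+".npz",T=T,**d);cv2.imwrite(f"pics/{n}.png",d["img"]);return s
E
python3 - <<'E'
from h import *
s=wshot("w1");print(s["clock"],s["tool_pos"],s["q"].round(2),rel(s,[.60,.10,.24],down(-.146)))
E
```

```text
2.15 [0.59992321 0.10078839 0.23868151] [-0.31  0.67  0.13  1.63 -0.1   0.85 -0.29] (array([-0.0026,  0.0006, -0.0044]), array([-0.0001, -0.0001,  0.0005]))
```

View pics/w1.png

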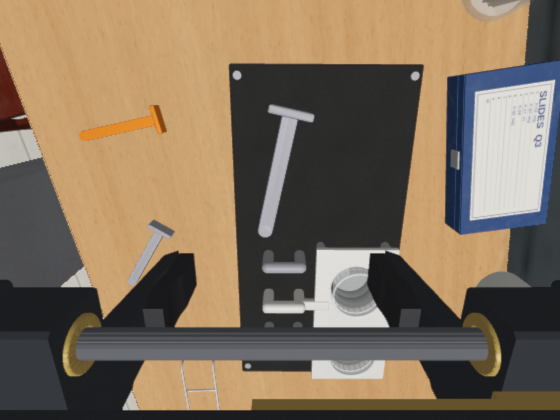

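The wrist view shows the bar clearly: cross-plate at about (290,113), nose tip at (265,236). Eye 1 is at about (285,264) and eye 2 at about (284,303), and the fingers partly hide the rest. I'll take a second wrist view shifted 0.1 m for stereo.

Call:
send_rows([
  [[-0.17,0,0],[0,0,0]],
  [[-0.33,0,0],[0,0,0]],
  [[-0.33,0,0],[0,0,0]],
  [[-0.33,0,0],[0,0,0]],
])

```text
clock: 2.7
tool_pos: [0.5858, 0.0032, 0.2388]
eef_rot: [0.757, 0.654, 0.001, -0.0]
contact_force: [0.0, 0.5, 0.3]
opening: 0.998
finger_force: 0.0
```

Run:
```python
from h import *
s=wshot("w2");print(s["clock"],s["tool_pos"],s["qd"].round(3))
im=cv2.imread("pics/w2.png")[0:300,200:440];cv2.imwrite("pics/w2c.png",cv2.resize(im,None,fx=2,fy=2,interpolation=cv2.INTER_CUBIC))
```

```text
2.7 [0.58575222 0.00316062 0.23879516] [-0.027  0.005 -0.016 -0.005  0.    -0.001 -0.   ]
```

View pics/w2c.png

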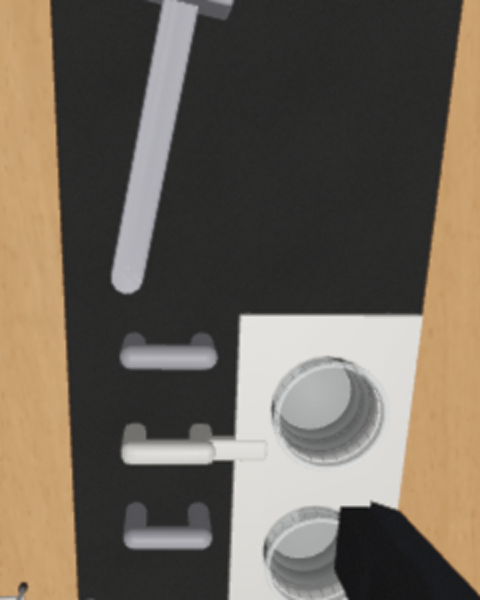

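The crop of view 2 shows eye crossbars centred at full-image pixels of about (284,178), (284,226) and (284,269), with the bar nose at (263,146). Next I'll segment both views and triangulate.

```bash
cat > m.py <<'E'
from h import *
def load(n): d=dict(np.load(n+".npz"));return d
def comps(d,box,thr=95):
    x0,y0,x1,y1=box;g=cv2.cvtColor(d["img"],cv2.COLOR_BGR2GRAY);m=np.zeros_like(g);m[y0:y1,x0:x1]=(g[y0:y1,x0:x1]>thr)
    n,l,st,c=cv2.connectedComponentsWithStats(m);return m,l,st
if __name__=="__main__":
    for n,box in(("w1",(245,80,312,315)),("w2",(240,0,316,290))):
        d=load(n)
        for thr in(75,115):
            m,l,st=comps(d,box,thr);print(n,thr,[s.tolist() for s in st[1:] if s[4]>60])
    # triangulate rough
    a,b=load("w1"),load("w2")
    d=b
    for nm,u,v in(("deckBLcorner_edge",(229,0),(0,0)),):pass
    for n,d in(("w1",a),("w2",b)):
        g=cv2.cvtColor(d["img"],cv2.COLOR_BGR2GRAY).astype(float)
        # front deck edge (left, wood->black) subpixel per row
        P=[]
        for y in range(90,250,5) if n=="w1" else range(10,200,5):
            r=g[y,215:260];k=np.where(r<80)[0]
            if len(k):
                k=k[0];P.append(onplane(d,(215+k-1+(r[k-1]-80)/(r[k-1]-r[k]),y),.045,d["T"])[:2])
        P=np.array(P,np.float32);vx,vy,x,y=cv2.fitLine(P,cv2.DIST_HUBER,0,.001,.001).ravel()
        print(n,"front edge dir yaw",np.arctan2(-vx/np.sign(vy),abs(vy)),"pt",x,y)
E
python3 m.py
```

```text
w1 75 [[258, 104, 54, 134, 2397], [262, 250, 45, 24, 721], [262, 289, 50, 25, 880]]
w1 115 [[258, 105, 54, 132, 2205], [262, 264, 44, 9, 375], [263, 290, 49, 23, 657]]
w2 75 [[255, 0, 61, 147, 2771], [260, 167, 49, 18, 685], [260, 212, 56, 21, 884], [262, 252, 44, 23, 692]]
w2 115 [[256, 0, 43, 147, 2461], [260, 174, 48, 11, 467], [261, 219, 55, 13, 645], [262, 265, 44, 9, 356]]
w1 front edge dir yaw -0.14767106 pt 0.5504187 0.11706676
w2 front edge dir yaw -0.14845665 pt 0.5465184 0.09133057
```

```bash
cat > m2.py <<'E'
from m import *
a,b=load("w1"),load("w2")
t=lambda u,v:tri(ray(a,u,a["T"]),ray(b,v,b["T"])).round(4)
print("cam1",a["T"][:3,3].round(3))
print("eye1 bar tri",t((284,268.5),(284,179.2)))
yaw=-.148;sx=np.array([np.cos(yaw),np.sin(yaw)]);sy=np.array([-sx[1],sx[0]])
E=[]
for nm,d,uv in(("e1w1",a,(284,268.5)),("e1w2",b,(284,179.2)),("e2w2",b,(284,225.5)),("e3w2",b,(284,269.3))):
    p=onplane(d,uv,.078,d["T"]);print(nm,p.round(4),"s-frame",(p[:2]@sx).round(4),(p[:2]@sy).round(4))
m,l,st=comps(a,(245,80,312,242),95)
ys,xs=np.where(m>0)
W=np.array([onplane(a,(x,y),.061,a["T"])[:2] for x,y in zip(xs,ys)])
W0=W
mid=np.array([(x,y) for x,y in zip(xs,ys)])
# shank rows 135..225 : mid of each row
C=[];wd=[]
for y in range(135,222,3):
    r=xs[ys==y];p,q=onplane(a,(r.min()-.5,y),.061,a["T"])[:2],onplane(a,(r.max()+.5,y),.061,a["T"])[:2];C.append((p+q)/2);wd.append(np.linalg.norm(p-q))
vx,vy,x,y=cv2.fitLine(np.array(C,np.float32),cv2.DIST_HUBER,0,.001,.001).ravel()
v=np.array([vx,vy])*np.sign(vy);print("bar yaw",np.arctan2(-v[0],v[1]),"width",np.mean(wd)*np.cos(.2))
n=np.array([v[1],-v[0]]);c=np.array([x,y]);L=(W-c)@v;print("tip",c+v*L.min(),"len",L.max()-L.min(),"plate halfwidth",((W-c)@n)[L>L.max()-.012].min(),((W-c)@n)[L>L.max()-.012].max(),"tail",c+v*L.max())
tip=c+v*L.min()
print("tip s-frame",tip@sx,tip@sy)
print("tip in w2: ",onplane(b,(263.5,146.5),.055,b["T"]))
print("tip tri",t((265.5,236.5),(263.5,146.8)))
E
python3 m2.py
```

```text
cam1 [0.612 0.182 0.384]
eye1 bar tri [0.5891 0.0087 0.0763]
e1w1 [0.5893 0.0096 0.078 ] s-frame 0.5815 0.0964
e1w2 [0.5891 0.0091 0.078 ] s-frame 0.5813 0.0959
e2w2 [ 0.5822 -0.0389  0.078 ] s-frame 0.5815 0.0474
e3w2 [ 0.5749 -0.0889  0.078 ] s-frame 0.5818 -0.0031
bar yaw -0.36039707 width 0.015948915144252195
tip [0.57120647 0.04158395] len 0.13739260384568652 plate halfwidth -0.022059295282038156 0.021064924873582084 tail [0.6196574  0.17015002]
tip s-frame 0.5588300485640381 0.1253596250005084
tip in w2:  [0.57283262 0.040077   0.055     ]
tip tri [0.5731 0.04   0.0566]
```

Everything fits: the eye row is straight with about 50 mm pitch, and the bar is 16 mm wide with its tip 23 mm short and 23 mm off the row. The bar is yawed −0.36, against −0.148 for the shaker. I'll grip the shank just ahead of the plate.

Run:
```python
from h import *
s=get_state()
p=[.6118,.1492,.13];print(rel(s,p,down(-.360)))
s["tool_pos"]=np.array(p);s["eef_rot"]=down(-.36).as_quat();print(rel(s,[.6118,.1492,.05]))
```

```text
(array([0.4906, 0.016 , 0.3631]), array([-0.    , -0.0005,  0.0686]))
(array([0.    , 0.    , 0.2667]), array([0., 0., 0.]))
```

Call:
send_rows([
  [[0.2,0.006,0.0],[0,0,0.03]],
  [[0.4,0.012,0.1],[0,0,0.069]],
  [[0.491,0.016,0.25],[0,0,0.069]],
  [[0.491,0.016,0.363],[0,0,0.069]],
  [[0.491,0.016,0.363],[0,0,0.069]],
  [[0.491,0.016,0.363],[0,0,0.069]],
], fingers=0.6)

```text
clock: 3.5
tool_pos: [0.6127, 0.1478, 0.1311]
eef_rot: [0.823, 0.568, 0.001, 0.0]
contact_force: [-0.5, -0.0, 0.8]
opening: 0.598
finger_force: 0.0
```

Run:
```python
from m import *
s=wshot("w3");print(s["tool_pos"],rel(s,[.6118,.1492,.05],down(-.36)))
```

```text
[0.61273892 0.14777289 0.1310567 ] (array([ 0.003 , -0.0051,  0.2702]), array([ 0.0005, -0.0004, -0.001 ]))
```

View pics/w3.png

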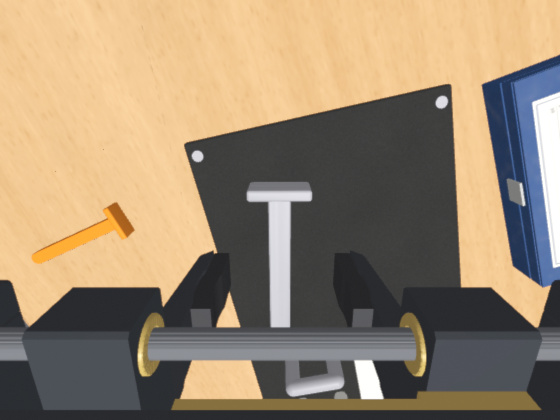

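The view shows the bar aligned with the image column at x≈280, midway between the fingers (222 and 345). Its plate is at row 192. Now I'll descend and grip.

Call:
send_rows([
  [[0.003,-0.003,0.12],[0,0,0]],
  [[0.003,-0.003,0.2],[0,0,0]],
  [[0.003,-0.003,0.25],[0,0,0]],
  [[0.003,-0.003,0.27],[0,0,0]],
  [[0.003,-0.003,0.27],[0,0,0]],
  [[0.003,-0.003,0.27],[0,0,0]],
])

```text
clock: 4.3
tool_pos: [0.6121, 0.1487, 0.0498]
eef_rot: [0.823, 0.568, 0.001, 0.0]
contact_force: [0.3, -0.2, -0.1]
opening: 0.602
finger_force: 0.0
```

Call:
send_rows([
  [[0,0,0],[0,0,0]],
  [[0,0,0],[0,0,0]],
  [[0,0,0],[0,0,0]],
  [[0,0,0],[0,0,0]],
  [[0,0,0],[0,0,0]],
  [[0,0,0],[0,0,0]],
], fingers=0.0, newtons=15)

```text
clock: 5.05
tool_pos: [0.6114, 0.1486, 0.0489]
eef_rot: [0.823, 0.568, 0.0, 0.0]
contact_force: [0.0, 0.3, -0.1]
opening: 0.182
finger_force: 15.0
```

Run:
```python
from m import *
s=get_state();print(s["tool_pos"],s["contact_force"],s["opening"],s["finger_force"])
yaw=-.148;sx=np.array([np.cos(yaw),np.sin(yaw)]);sy=np.array([-sx[1],sx[0]])
g=.5815*sx+.2378*sy;print(g, rel(s,[*g,s["tool_pos"][2]],down(yaw)))
```

```text
[0.61142108 0.14858437 0.04885738] [ 0.03912319  0.25196797 -0.11451862] 0.18201396393190955 14.99768078327179
[0.61020909 0.1494522 ] (array([ 0.0013, -0.0048, -0.    ]), array([ 0.    , -0.    , -0.0686]))
```

Call:
send_rows([
  [[0,-0.001,0],[0,0,-0.015]],
  [[0.001,-0.002,0],[0,0,-0.03]],
  [[0.001,-0.003,0],[0,0,-0.045]],
  [[0.001,-0.004,0],[0,0,-0.06]],
  [[0.001,-0.005,0],[0,0,-0.0686]],
  [[0.001,-0.005,0],[0,0,-0.0686]],
  [[0.001,-0.005,0],[0,0,-0.0686]],
])

```text
clock: 5.92
tool_pos: [0.61, 0.1494, 0.0488]
eef_rot: [0.757, 0.653, -0.0, -0.0]
contact_force: [-1.2, 0.2, 1.6]
opening: 0.182
finger_force: 15.0
```

Call:
send_rows([
  [[0,0,0],[0,0,0]],
  [[0,0,0],[0,0,0]],
  [[0,0,0],[0,0,0]],
  [[0,0,-0.1],[0,0,0]],
  [[0,0,-0.25],[0,0,0]],
  [[-0.15,0,-0.42],[0,0,0]],
  [[-0.32,0,-0.56],[0,0,0]],
  [[-0.32,0,-0.56],[0,0,0]],
  [[-0.32,0,-0.56],[0,0,0]],
  [[-0.32,0,-0.56],[0,0,0]],
], fingers=0.6)

```text
clock: 7.18
tool_pos: [0.5952, 0.0567, 0.2154]
eef_rot: [0.757, 0.654, -0.0, -0.001]
contact_force: [0.4, 0.7, -0.1]
opening: 0.601
finger_force: 0.0
```

Run:
```python
from h import *
s=wshot("w4");print(s["clock"],s["tool_pos"],s["qd"].round(3))
im=cv2.imread("pics/w4.png")[40:340,180:420];cv2.imwrite("pics/w4c.png",cv2.resize(im,None,fx=2,fy=2,interpolation=cv2.INTER_CUBIC))
```

```text
7.175 [0.59519496 0.05667654 0.21542045] [-0.005  0.006  0.001  0.     0.002  0.001  0.002]
```

View pics/w4c.png

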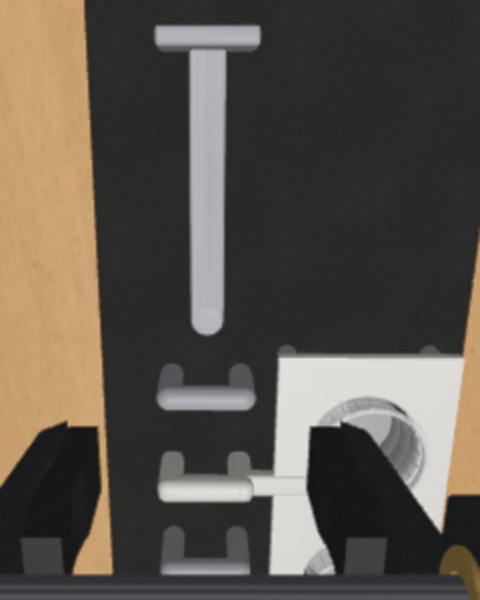

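View 4 shows the bar parallel to the row. Its nose is at crop (207,333), which is full-image (283.5,206). Eye 1's crossbar centre is at crop (206,399) and eye 3's at (206,567). I'll measure it precisely.

Run:
```python
from m import *
a=load("w4");yaw=-.148;sx=np.array([np.cos(yaw),np.sin(yaw)]);sy=np.array([-sx[1],sx[0]])
m,l,st=comps(a,(236,40,316,208),95)
ys,xs=np.where(m>0)
C=[];wd=[];S=[]
for y in range(72,196,3):
    r=xs[ys==y];p,q=[onplane(a,(x,y),.061,a["T"])[:2] for x in(r.min()-.5,r.max()+.5)];C.append((p+q)/2);wd.append(np.linalg.norm(p-q))
vx,vy,x,y=cv2.fitLine(np.array(C,np.float32),cv2.DIST_HUBER,0,.001,.001).ravel()
v=np.array([vx,vy])*np.sign(vy);c=np.array([x,y]);print("bar yaw",np.arctan2(-v[0],v[1]),"w",np.mean(wd))
W=np.array([onplane(a,(x,y),.061,a["T"])[:2] for x,y in zip(xs,ys)]);L=(W-c)@v
tip=c+v*L.min();print("tip s",tip@sx,tip@sy,"tail s",(c+v*L.max())@sx)
for thr in(75,115):
    m,l,st=comps(a,(240,210,316,330),thr);print([s.tolist() for s in st[1:] if s[4]>60])
for uv in((283.3,239.2),(283.3,323)): 
    p=onplane(a,uv,.075,a["T"])[:2];print(p@sx,p@sy)
```

```text
bar yaw -0.14915593 w 0.01580199955410647
tip s 0.5812861628846581 0.12374248411462127 tail s 0.5814450841339938
[[258, 222, 50, 24, 809], [259, 266, 57, 26, 1048], [260, 303, 45, 25, 684]]
[[259, 235, 49, 10, 463], [259, 276, 57, 15, 677], [261, 322, 44, 5, 212]]
0.5818404055942147 0.09564920674896071
0.5822756459314361 -0.0016345961674416986
```

The bar is within 1 mm and 0.003 rad of the row. I'll regrasp about 4 mm nearer the plate and insert it.

Call:
send_rows([
  [[0.15,0,0.1],[0,0,0]],
  [[0.32,0,0.2],[0,0,0]],
  [[0.333,0,0.36],[0,0,0]],
  [[0.333,0,0.48],[0,0,0]],
  [[0.333,0,0.54],[0,0,0]],
  [[0.333,0,0.559],[0,0,0]],
  [[0.333,0,0.559],[0,0,0]],
  [[0.333,0,0.559],[0,0,0]],
])

```text
clock: 8.22
tool_pos: [0.6117, 0.1534, 0.0505]
eef_rot: [0.758, 0.653, 0.001, 0.001]
contact_force: [-0.4, -0.8, 0.5]
opening: 0.599
finger_force: 0.0
```

Call:
send_rows([
  [[0,0,0],[0,0,0]],
  [[0,0,0],[0,0,0]],
  [[0,0,0],[0,0,0]],
  [[0,0,0],[0,0,0]],
  [[0,0,0],[0,0,0]],
  [[0,0,0],[0,0,0]],
], fingers=0.0, newtons=20)

```text
clock: 8.98
tool_pos: [0.6106, 0.1533, 0.0492]
eef_rot: [0.757, 0.653, 0.0, -0.0]
contact_force: [0.2, -0.4, 1.8]
opening: 0.181
finger_force: 20.0
```

Run:
```python
from m import *
s=get_state();yaw=-.148;sx=np.array([np.cos(yaw),np.sin(yaw)]);sy=np.array([-sx[1],sx[0]])
p=s["tool_pos"];print(s["clock"],p,p[:2]@sx,p[:2]@sy,s["contact_force"],s["opening"])
g=.5817*sx+.116*sy;print(rel(s,[*g,.049],down(yaw)))
```

```text
8.975 [0.610634   0.15325351 0.04918636] 0.5813597299786701 0.24162240776706564 [ 0.24322224 -0.42860392  1.77306499] 0.18058509688338426
(array([-0.4187,  0.0011,  0.0006]), array([ 0., -0.,  0.]))
```

Call:
send_rows([
  [[-0.02,0.001,0],[0,0,0]],
  [[-0.05,0.001,0],[0,0,0]],
  [[-0.08,0.001,0],[0,0,0]],
  [[-0.11,0.001,0],[0,0,0]],
  [[-0.14,0.001,0],[0,0,0]],
  [[-0.17,0.001,0],[0,0,0]],
  [[-0.2,0.001,0],[0,0,0]],
  [[-0.2,0.001,0],[0,0,0]],
])

```text
clock: 9.98
tool_pos: [0.6018, 0.0916, 0.0492]
eef_rot: [0.758, 0.652, -0.001, 0.001]
contact_force: [-0.8, -1.9, 2.5]
opening: 0.188
finger_force: 20.0
```

Run:
```python
from m import *
s=get_state();yaw=-.148;sx=np.array([np.cos(yaw),np.sin(yaw)]);sy=np.array([-sx[1],sx[0]])
p=s["tool_pos"];print(s["clock"],p,p[:2]@sx,p[:2]@sy,s["contact_force"],s["moment"],s["opening"])
g=.5817*sx+.116*sy;print(rel(s,[*g,.049],down(yaw)))
```

```text
9.975 [0.60184278 0.09155507 0.04916236] 0.5817626869061343 0.17930209718262113 [-0.82711973 -1.87402886  2.47478915] [-0.56045562  0.10605411 -0.00679462] 0.18773568618869416
(array([-2.11e-01,  2.00e-04,  1.00e-03]), array([-0.0001,  0.0006, -0.0006]))
```

Eye 1 is passed with hardly any force. Continuing to the entry of eye 3.

Call:
send_rows([
  [[-0.02,0,0],[0,0,0]],
  [[-0.05,0,0],[0,0,0]],
  [[-0.08,0,0],[0,0,0]],
  [[-0.11,0,0],[0,0,0]],
  [[-0.14,0,0],[0,0,0]],
  [[-0.17,0,0],[0,0,0]],
  [[-0.2,0,0],[0,0,0]],
  [[-0.21,0,0],[0,0,0]],
  [[-0.21,0,0],[0,0,0]],
])

```text
clock: 11.1
tool_pos: [0.5927, 0.0303, 0.0491]
eef_rot: [0.758, 0.653, -0.0, 0.0]
contact_force: [0.1, -0.3, 3.5]
opening: 0.176
finger_force: 20.0
```

Run:
```python
from m import *
s=get_state();yaw=-.148;sx=np.array([np.cos(yaw),np.sin(yaw)]);sy=np.array([-sx[1],sx[0]])
p=s["tool_pos"];print(s["clock"],p,p[:2]@sx,p[:2]@sy,s["contact_force"],s["moment"],s["opening"])
s=wshot("w5");d=load("w5");im=d["img"]
t=snapshot("top");np.savez("top2.npz",**t)
c=cv2.resize(t["img"][145:230,215:350],None,fx=4,fy=4,interpolation=cv2.INTER_CUBIC)
cv2.imwrite("pics/c5.png",np.vstack([cv2.resize(im[:,100:460],(540,250)),c[:,:540]]))
```

```text
11.1 [0.59266019 0.03033461 0.04914912] 0.5817080604966891 0.11739683738658103 [ 0.10235322 -0.31574425  3.4625451 ] [-0.25208281  0.08346177  0.03344071] 0.17580883507298395
```

View pics/c5.png

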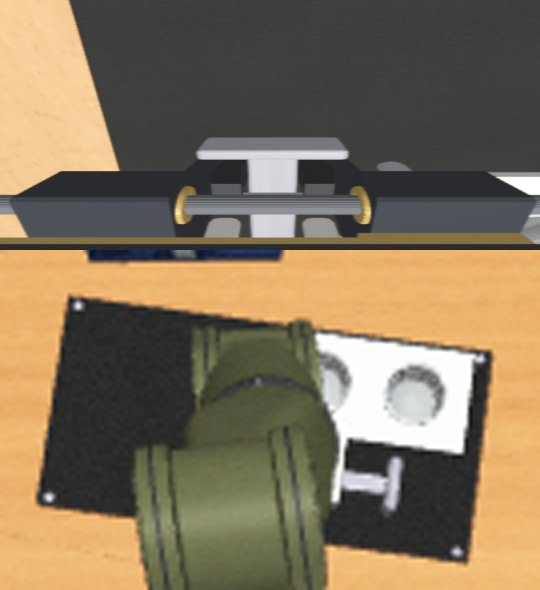

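The wrist view shows the fingers beside eye 1's legs, with the plate behind them. The top view shows the nose in line, just at eye 3. I'll release narrowly because the rack is close, then back off behind the plate with the fingers shut and push.

Call:
send_rows([
  [[0,0,0],[0,0,0]],
  [[0,0,0],[0,0,0]],
  [[0,0,0],[0,0,0]],
  [[0,0,-0.03],[0,0,0]],
  [[0,0,-0.1],[0,0,0]],
  [[0,0,-0.2],[0,0,0]],
  [[0,0,-0.2],[0,0,0]],
  [[0.08,0,-0.2],[0,0,0]],
  [[0.17,0,-0.2],[0,0,0]],
  [[0.17,0,-0.2],[0,0,0]],
  [[0.17,0,-0.2],[0,0,0]],
], fingers=0.26)

```text
clock: 12.58
tool_pos: [0.5998, 0.0804, 0.1087]
eef_rot: [0.758, 0.653, -0.001, 0.0]
contact_force: [-0.4, -0.7, 0.9]
opening: 0.26
finger_force: 0.0
```

Run:
```python
from m import *
s=wshot("w6");yaw=-.148;sx=np.array([np.cos(yaw),np.sin(yaw)]);sy=np.array([-sx[1],sx[0]])
p=s["tool_pos"];print(s["clock"],p,p[:2]@sx,p[:2]@sy,s["contact_force"],s["opening"])
for y in(.165,.130,.120):
  g=.5817*sx+y*sy;print(rel(s,[*g,.051],down(yaw)))
```

```text
12.575 [0.59977156 0.08035901 0.1086755 ] 0.5813650812972604 0.16792301316649003 [-0.41429699 -0.71874469  0.90946178] 0.2598748754682596
(array([-0.0094,  0.0013,  0.1923]), array([-0.0003,  0.0005, -0.0003]))
(array([-0.1261,  0.0014,  0.1925]), array([-0.0003,  0.0005, -0.0003]))
(array([-0.1594,  0.0014,  0.1925]), array([-0.0003,  0.0005, -0.0003]))
```

View pics/w6.png

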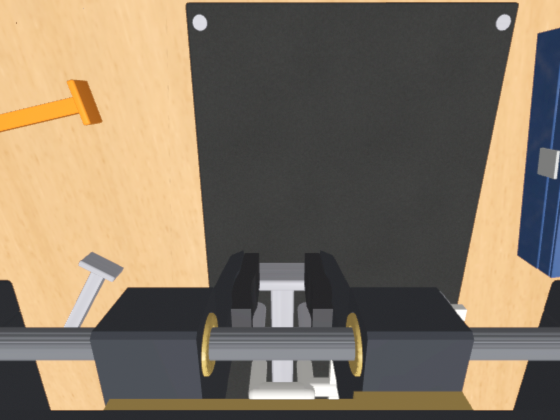

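The view shows the plate between the fingers. The bottom of its back face is at row 263, which works out to s-y≈.136, as expected. I'll shut the fingers, lower behind it and push.

Call:
send_rows([
  [[0,0.001,0],[0,0,0]],
  [[0,0.001,0],[0,0,0]],
  [[0,0.001,0],[0,0,0]],
  [[0,0.001,0.08],[0,0,0]],
  [[0,0.001,0.15],[0,0,0]],
  [[0,0.001,0.185],[0,0,0]],
  [[0,0.001,0.19],[0,0,0]],
  [[0,0.001,0.19],[0,0,0]],
], fingers=0.0)

```text
clock: 13.62
tool_pos: [0.6011, 0.082, 0.0526]
eef_rot: [0.757, 0.653, 0.0, 0.0]
contact_force: [0.4, 0.3, 0.1]
opening: 0.006
finger_force: 0.0
```

Call:
send_rows([
  [[-0.02,0,0],[0,0,0]],
  [[-0.04,0,0],[0,0,0]],
  [[-0.06,0,0],[0,0,0]],
  [[-0.075,0,0],[0,0,0]],
  [[-0.09,0,0],[0,0,0]],
  [[-0.105,0,0],[0,0,0]],
  [[-0.12,0,0],[0,0,0]],
  [[-0.13,0,0],[0,0,0]],
  [[-0.14,0,0],[0,0,0]],
  [[-0.14,0,0],[0,0,0]],
])

```text
clock: 14.88
tool_pos: [0.5942, 0.0397, 0.052]
eef_rot: [0.758, 0.653, -0.0, 0.0]
contact_force: [0.1, 0.3, -0.0]
opening: 0.002
finger_force: 0.0
```

Run:
```python
from m import *
s=get_state();yaw=-.148;sx=np.array([np.cos(yaw),np.sin(yaw)]);sy=np.array([-sx[1],sx[0]])
p=s["tool_pos"];print(s["clock"],p,p[:2]@sx,p[:2]@sy,s["contact_force"]@np.array([*sx,0]),s["contact_force"]@np.array([*sy,0]),s["opening"])
```

```text
14.875 [0.59420999 0.03969285 0.05202175] 0.5818609515335473 0.12688130496443648 0.0662237631918145 0.31001866663071037 0.002448299910927204
```

Call:
send_rows([
  [[-0.008,0,0],[0,0,0]],
  [[-0.014,0,0],[0,0,0]],
  [[-0.018,0,0],[0,0,0]],
  [[-0.022,0,0],[0,0,0]],
  [[-0.022,0,0],[0,0,0]],
])

```text
clock: 15.5
tool_pos: [0.5934, 0.0346, 0.052]
eef_rot: [0.757, 0.653, 0.0, -0.0]
contact_force: [-0.2, 2.7, -1.1]
opening: 0.004
finger_force: 1.4
```

Call:
send_rows([
  [[-0.004,0,0],[0,0,0]],
  [[-0.008,0,0],[0,0,0]],
  [[-0.008,0,0],[0,0,0]],
])

```text
clock: 15.88
tool_pos: [0.5934, 0.0345, 0.052]
eef_rot: [0.757, 0.654, 0.001, -0.001]
contact_force: [0.5, 7.0, -2.1]
opening: 0.01
finger_force: 3.5
```

Run:
```python
from m import *
s=get_state();yaw=-.148;sx=np.array([np.cos(yaw),np.sin(yaw)]);sy=np.array([-sx[1],sx[0]])
p=s["tool_pos"];print(s["clock"],p,p[:2]@sx,p[:2]@sy,s["contact_force"]@np.array([*sx,0]),s["contact_force"]@np.array([*sy,0]),s["opening"])
```

```text
15.875 [0.59340067 0.03450139 0.05204867] 0.5818260122743704 0.121627252160664 -0.5406595655817085 7.041679021249828 0.009556900315165063
```

The tool stopped advancing at .1216 and the force is rising, so the bar is either home or caught. I'll press a little more, then back off and look.

Call:
send_rows([
  [[-0.008,0,0],[0,0,0]],
  [[-0.016,0,0],[0,0,0]],
  [[-0.016,0,0],[0,0,0]],
])

```text
clock: 16.25
tool_pos: [0.5934, 0.0344, 0.0521]
eef_rot: [0.756, 0.655, 0.004, -0.003]
contact_force: [1.1, 14.2, -3.1]
opening: 0.004
finger_force: 7.2
```

Call:
send_rows([
  [[0.05,0,0],[0,0,0]],
  [[0.1,0,0],[0,0,0]],
  [[0.1,0,-0.2],[0,0,0]],
  [[0.1,0,-0.4],[0,0,0]],
  [[0.0,0,-0.55],[0,0,0]],
  [[-0.12,0,-0.55],[0,0,0]],
  [[-0.12,0,-0.55],[0,0,0]],
  [[-0.12,0,-0.55],[0,0,0]],
  [[-0.12,0,-0.55],[0,0,0]],
])

```text
clock: 17.38
tool_pos: [0.587, -0.0073, 0.2166]
eef_rot: [0.757, 0.654, -0.0, -0.001]
contact_force: [-0.0, 0.5, -0.6]
opening: -0.001
finger_force: 0.0
```

Run:
```python
from h import *
s=wshot("w7");print(s["clock"],s["tool_pos"],s["qd"].round(3))
im=cv2.imread("pics/w7.png")[100:350,180:420];cv2.imwrite("pics/w7c.png",cv2.resize(im,None,fx=2.4,fy=2.4,interpolation=cv2.INTER_CUBIC))
```

```text
17.375 [ 0.58695602 -0.00733168  0.21655719] [-0.    -0.001 -0.    -0.001  0.001 -0.     0.   ]
```

View pics/w7c.png

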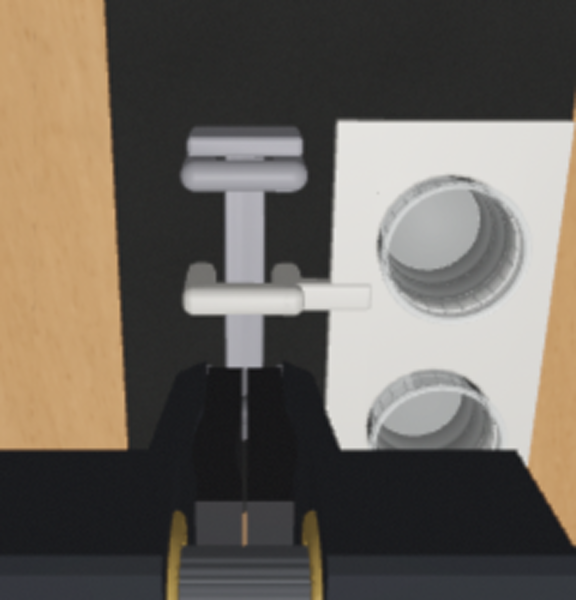

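The crop shows the plate right behind eye 1's crossbar, with its front-top edge at crop row ≈154 (full row ≈164). The bar passes through eyes 1 and 2, and the fingers hide eye 3. I'll measure the shoulder, then move away so the tip can be seen.

Run:
```python
from m import *
d=load("w7");yaw=-.148;sx=np.array([np.cos(yaw),np.sin(yaw)]);sy=np.array([-sx[1],sx[0]])
g=cv2.cvtColor(d["img"],cv2.COLOR_BGR2GRAY);print(g[150:186,265],g[150:186,281])
for n,uv,z in(("plate front top",(281.5,164.4),.071),("plate back top",(281.5,159),.071),("plate back bottom",(281.5,152.8),.045),("crossbar",(281.5,172.5),.078)):
    p=onplane(d,uv,z,d["T"])[:2];print(n,p@sx,p@sy)
```

```text
[ 43  44  57  80  83  84  94 139 166 181 179 176 174 169 151  93  86 108
 127 140 150 160 170 179 182 173 167 160 149 112  56  43  41  43  42  42] [ 43  46  57  81  84  84  93 139 165 182 181 182 179 175 159 154 134 113
 126 140 150 159 171 181 182 173 167 161 152 151 175 177 177 177 177 177]
plate front top 0.5814200416026798 0.10315721689664596
plate back top 0.5814107397929388 0.10810475611479434
plate back bottom 0.5813984019339676 0.1094431021734075
crossbar 0.581433845231949 0.09722167663785801
```

Call:
send_rows([
  [[-0.2,0,0],[0,0,0]],
  [[-0.35,0,0],[0,0,0]],
  [[-0.35,0,0],[0,0,0]],
  [[-0.35,0,0],[0,0,0]],
])

```text
clock: 17.92
tool_pos: [0.5719, -0.1112, 0.2168]
eef_rot: [0.757, 0.653, 0.0, -0.001]
contact_force: [-0.1, 0.8, -0.5]
opening: 0.006
finger_force: 0.0
```

Run:
```python
from h import *
s=wshot("w8");print(s["clock"],s["tool_pos"])
im=cv2.imread("pics/w8.png")[30:280,180:420];cv2.imwrite("pics/w8c.png",cv2.resize(im,None,fx=2.4,fy=2.4,interpolation=cv2.INTER_CUBIC))
```

```text
17.925 [ 0.57185913 -0.11123255  0.21682404]
```

View pics/w8c.png

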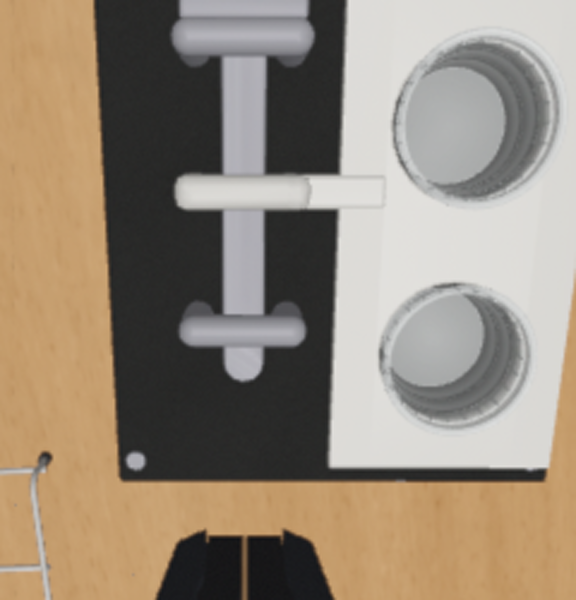

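The crop shows the bar through all three eyes, with the nose beyond eye 3 at crop (243,381), full-image (281,189). I'll check the tip distance.

Run:
```python
from m import *
d=load("w8");yaw=-.148;sx=np.array([np.cos(yaw),np.sin(yaw)]);sy=np.array([-sx[1],sx[0]])
for n,uv,z in(("tip",(281.3,188.7),.049),("tip hi",(281.3,188.7),.061),("eye3",(281,168),.078),("eye2",(281,109.5),.078),("eye1",(281,45.5),.078)):
    p=onplane(d,uv,z,d["T"])[:2];print(n,p@sx,p@sy)
```

```text
tip 0.5817706371847908 -0.03087053173157076
tip hi 0.5817702544930347 -0.027525218502082345
eye3 0.5814822355546433 -0.0036314476163228147
eye2 0.5814454701559192 0.046459142582922455
eye1 0.5814096298615222 0.09528933514342187
```

```bash
python3 -c "
from plant import *
print(finish_job())"
```

```text
the job is handed in; nothing more can be done
None
```

The bar is locked through all three eyes: its cross-plate stopped hard against the first eye, the nose stands about 24–27 mm beyond the third, the bottles were not touched, and I handed the job in at about 18 s.

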